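# Set the breakfast place at the kitchen island

### The job

Set the breakfast place on the mat, taking the things from the wooden serving board: stand the white jar straight behind the plate (on the side away from the robot) and, once it stands there, put its wooden lid on it; stand the egg cup in the middle of the plate. In a straight row to the left of the plate, seen from the robot and square with the mat, stand the salt shaker beside the plate and then the pepper mill, so that the shaker is between plate and mill; leave about 2 cm free between neighbours, everything upright, and leave the blue beaker where it is on the board.

Things in the scene. Friction and masses are not known exactly. Their poses are not given: they have to be found in the camera images.
- placemat: grey place mat, fixed, 260 (its x) by 340 (its y) mm, 3 mm thick; origin at the centre of its underside, on the worktop (z = 0). Its +x points away from the robot ('behind'), its +y to the left seen from the robot; it lies left or right of the robot's middle, turned up to 0.2 rad.
- plate: round white breakfast plate, fixed on the mat, 160 mm across, rim 16 mm high, 6 mm thick in its flat middle (about 100 mm across); origin at the centre of its underside, 3 mm above the worktop. Axes parallel to the mat's: +x away from the robot ('behind'), +y left.
- jar: open white round pot, 62 mm across and 70 mm high, wall 4 mm (mouth 54 mm across), straight sides, about 220 g; loose, standing on the serving board, whose top is 15 mm above the worktop. Origin at the centre of its underside, z up.
- lid: wooden lid of the jar: a disc 66 mm across and 6 mm thick, under it a plug 45 mm across and 8 mm high, on top an upright knob 22 mm across and 20 mm high; 34 mm high in all. Loose, lying knob up on the serving board. Origin at the centre of the plug's underside; when seated, the disc lies on the jar's rim and this origin is 62 mm above the jar's origin.
- egg_cup: white egg cup, 60 mm high: foot 46 mm across, thin stem 22 to 24 mm across from 12 to 24 mm up, then a bowl widening to 46 mm across at 38 mm up and 49 mm at the rim. Loose on the serving board; origin at the centre of its foot's underside, z up.
- salt: salt shaker, upright cylinder 40 mm across and 75 mm high, white with a steel cap: straight sides up to 67 mm, then tapering. Loose on the serving board; origin at the centre of its underside.
- mill: small dark wooden pepper mill with a waist, 104 mm high: foot 48 mm across, straight head 42 mm across from 68 to 94 mm up, on top a steel button 14 mm across. Loose on the serving board; origin at the centre of its underside.
- beaker: blue ceramic drinking beaker, 60 mm across, 85 mm high, standing among the things on the serving board; not to be moved. Origin at the centre of its underside. The serving board (200 by 310 mm, fixed) carries it and the five things on a 2 by 3 grid of places 110 mm (along the board's short side, roughly x) and 100 mm apart; which is where varies.
Things that resemble listed ones, but are neither listed nor needed, are in the scene too. What is shaped like the jar but green or yellow is not meant. What is shaped like the salt but purple is not meant.

How it is judged (in metres and radians):
On the way, in this order (a step that is already met when the one before it is completed fails the run):
1. the jar stands upright behind the plate, its lid not yet on (x of jar in the frame of plate between 0.113 and 0.153 m and y of jar in the frame of plate between -0.018 and 0.018 m and angle between jar's own z axis and vertical below 0.12 rad and z of jar in the frame of plate between -0.006 and 0.006 m and linear speed of jar below 0.02 m/s and horizontal distance between lid and jar above 0.03 m), for 0.2 s.
2. the lid sits on the jar (x of jar in the frame of plate between 0.113 and 0.153 m and y of jar in the frame of plate between -0.018 and 0.018 m and angle between each of jar, lid's own z axis and vertical below 0.12 rad and z of jar in the frame of plate between -0.006 and 0.006 m and horizontal distance between lid and jar below 0.008 m and z of lid in the frame of jar between 0.057 and 0.067 m), for 0.2 s.
At the end, for the whole second after the job is handed in: From the plate's centre: jar 133 mm (+-20) behind, 18 aside, lid seated on it; egg cup within 15; salt 123 mm (+-20) left, 18 off the line; mill left of salt, 47-87 mm centre to centre, 20 off the line. Upright (0.12 rad), on mat or plate, released, at rest; beaker moved under 20 mm (all of step 2 and horizontal distance between egg_cup and plate below 0.015 m and z of egg_cup in the frame of plate between 0.001 and 0.011 m and angle between each of egg_cup, salt, mill's own z axis and vertical below 0.12 rad and y of salt in the frame of plate between 0.103 and 0.143 m and x of salt in the frame of plate between -0.018 and 0.018 m and z of salt in the frame of plate between -0.006 and 0.006 m and horizontal distance between mill and salt between 0.047 and 0.087 m and y of mill in the frame of plate above 0.15 m and x of mill in the frame of plate between -0.02 and 0.02 m and z of mill in the frame of plate between -0.006 and 0.006 m and linear speed of each of jar, lid, egg_cup, salt, mill below 0.02 m/s and distance of beaker from where it was at the start of the episode below 0.02 m); the robot touches nothing.
It fails at once if the beaker is pushed 30 mm or more, or tipped over (distance of beaker from where it was at the start of the episode above 0.03 m or angle between beaker's own z axis and vertical above 0.5 rad).
It also fails if it takes over 141 s, if anything falls off the work surface, if the arm or the gripper's body presses on something with over 40 N, if the wrist force passes 120 N, or if a joint passes its speed limit or range.

### The arm

A 6-joint arm with a two-finger parallel gripper is mounted at the origin on the work surface. World frame = base frame: x ahead of the robot, y to its left, z up, the work surface at z = 0. Lengths are in mm, angles in rad, forces in N, time in s.
With the tool pointing down it reaches from about 400 to 925 mm from the base axis. Payload 12.5 kg.
Tool frame: the origin (TCP) lies on the centre line of the jaws, within the pads' length; the fingertips stand 17 mm ahead of it and the grasp point (between the pads) lies 2 mm behind it; z points along the fingers, y is the line along which they close (so a half turn about z gives the same grasp; the last joint's range is limited). The gripper opens to 95 mm and grips with 3 to 60 N. Pads are 20 mm wide; open, the fingers measure 119 mm over their backs; the gripper's body (75 mm by 180 mm) begins 59 mm behind the grasp point.
Start: joints at [-1.396, 0.491, 1.559, -0, 1.092, -0.106], TCP at [173.225, -600.531, 231.661] pointing down, gripper open.
Joint ranges: [-3.1, 3.1], [-0.84, 2.19], [0.05, 2.79], [-1.13, 4.28], [0.06, 2.93], [-2.69, 2.69]. Speed limits (rad/s): [2.22, 2.22, 2.79, 3.14, 3.14, 3.14].

### API

Orientations are given as [roll, pitch, yaw] about the fixed x, y, z axes, in that order (R = Rz(yaw) Ry(pitch) Rx(roll)).
In Python, from cell import env gives the robot as it stands.
- The arm moves only by the tool drive_tool, never from a script. Its argument "deltas" is text: rows parted by semicolons, each of 4 numbers parted by spaces: the shift along the world's x, y, z normalised to -1 to 1, where 1 is 100 mm, then the turn about the world's z normalised to -1 to 1, where 1 is 180 degrees. A call has 1 to 10 rows; each row shifts and turns the commanded pose from where the row before left it; what a row does not reach is not made up. A row lasts 1/12 s, in which the tool goes at most 41.7 mm and 7.16 degrees, less where a joint would pass 70% of its speed; a pose out of reach is approached as far as the arm can. A call with a number of a shift or a turn outside -1 to 1 is refused whole. A call with a gripper value outside its range is refused whole. "gripper" is the closure, from 0 (fully open) to 1 (shut), set as the call begins (left out, the last holds). The fingers move at their own pace and stop on an object; the grip force is fixed at half the most. Time passes only in rows, so rows that do not move let the fingers close. It gives the time, the measured TCP pose, the force, the opening and the grip force at its end, in the units of the state.
- env.state(): the state, without advancing time (a new reading comes with each control period).
- env.read_camera(name): name is "scene" or "top"; returns (picture, depth): 400x640x3 uint8, red, green, blue; 400x640 float32, mm along the optical axis (not along the pixel's ray), 0 where there is no reading.
- env.camera_params(name): a dict with "mtx" (3x3 intrinsics, pixels), "camera_from_world" (4x4, takes a point from world to camera coordinates). Camera axes: x right, y down, z forward; pixel columns grow to the right and rows downward; lengths in mm; the calibration is good to about 2 mm. A picture is of the moment at which its call begins. camera_params takes no time and is no camera call.
- env.job_done(): hands the job in; it is judged then, once.
The state is a dict: "t": time; "joints": joint angles; "qvel": joint speeds; "tau": joint torques, N m; "eef_pos": TCP position; "tcp_rot": TCP orientation; "ft_force": force on the tool from outside, world axes, zero at the start; "moment": the same for the moment, N m; "opening": opening from 0.0 (shut) to 1.0 (fully open); "grip_force": force on a finger pad.
Only numpy, scipy, OpenCV 4.12 (cv2) and the standard library are available. Lean on these libraries where they do the work, as an engineer would, in place of code of your own. Each camera call takes 0.05 s, during which the arm holds its last target. There are 200 camera calls.

## Working session

There is one attempt and no reset: what is moved stays moved. The work goes in short steps, Python scripts to look and compute and a tool call to move; the robot and the scene stay as the last step left them, time stands still between calls to the robot, and variables do not carry over. Pictures are saved under pics/ and viewed, at most 14 in all, crops included, and the job is handed in when it is done.

Besides the shell and the picture viewer there is one more tool, called after "Call:" by a JSON object that holds its "name" and its "arguments". drive_tool: Moves the arm, as the interface text tells. Its arguments: {"type":"object","properties":{"deltas":{"type":"string"},"gripper":{"type":"number"}},"required":["deltas"]}

```bash
mkdir -p pics; ls
python3 - <<'E'
from cell import env
import cv2,numpy as np
for n in("scene","top"):
    p,d=env.read_camera(n); cv2.imwrite(f"pics/{n}0.png",p[:,:,::-1]); np.save(f"{n}0.npy",d); np.save(f"{n}0p.npy",p)
    c=env.camera_params(n); print(n,np.round(c["mtx"],1).tolist(),np.round(c["camera_from_world"],3).tolist())
E
```

```text
pics
scene [[412.0, 0.0, 317.4], [0.0, 412.0, 202.4], [0.0, 0.0, 1.0]] [[-0.44, 0.898, 0.001, 238.04], [0.529, 0.26, -0.808, -250.796], [-0.725, -0.355, -0.589, 1329.736], [0.0, 0.0, 0.0, 1.0]]
top [[495.7, 0.0, 316.1], [0.0, 495.7, 199.3], [0.0, 0.0, 1.0]] [[0.016, -1.0, -0.002, -6.261], [-0.987, -0.015, -0.16, 527.438], [0.159, 0.005, -0.987, 963.718], [0.0, 0.0, 0.0, 1.0]]
```

View pics/top0.png

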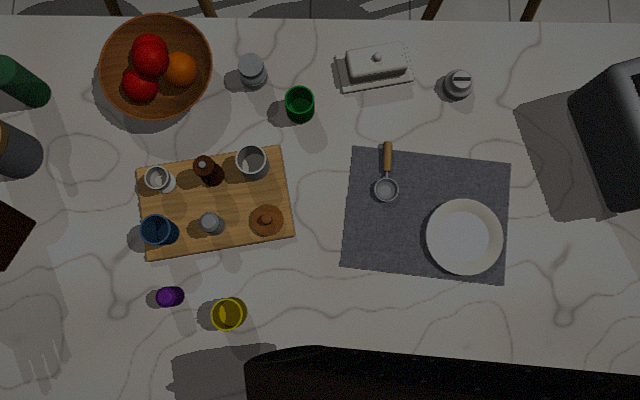

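View pics/scene0.png

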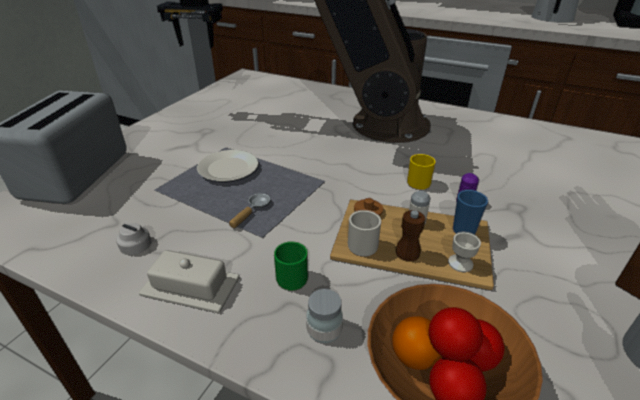

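The top view shows the board at the left, with these things on it:
- egg cup (157,178)
- mill (205,167)
- white jar (252,162)
- beaker (157,230)
- salt (210,223)
- lid (266,220)

The plate is at (464,237) on the mat, and a strainer lies at (386,189), off the row.

- **Jar candidates:** white (252,162), green (300,104) and yellow (228,314). The white one on the board fits.
- **Salt candidates:** steel cap on the board (210,223), purple (170,297) and a big glass jar off the board (252,70). The one on the board fits.

I'll confirm these in a crop and measure.

```bash
cat > h.py <<'E'
import numpy as np,cv2
from cell import env
def cloud(n,d):
    c=env.camera_params(n);K=c["mtx"];T=np.linalg.inv(c["camera_from_world"])
    v,u=np.indices(d.shape);r=np.stack([(u-K[0][2])/K[0][0]*d,(v-K[1][2])/K[1][1]*d,d,np.ones_like(d)],-1)
    w=(r@np.array(T).T)[...,:3]; w[d<=0]=np.nan; return w
def ray(n,uv,z):
    c=env.camera_params(n);K=np.array(c["mtx"]);T=np.linalg.inv(c["camera_from_world"])
    uv=np.atleast_2d(uv).astype(float);r=np.c_[uv,np.ones(len(uv))]@np.linalg.inv(K).T@T[:3,:3].T
    o=T[:3,3];return o+r*((z-o[2])/r[:,2])[:,None]
def blobs(w,reg,zlo,zhi,amin=15):
    """components of the pixels in height band, inside world region x0,x1,y0,y1; minEnclosingCircle in world xy"""
    m=(w[...,2]>zlo)&(w[...,2]<zhi)&(w[...,0]>reg[0])&(w[...,0]<reg[1])&(w[...,1]>reg[2])&(w[...,1]<reg[3])
    n,l,s,c=cv2.connectedComponentsWithStats(m.astype(np.uint8))
    out=[]
    for i in range(1,n):
        if s[i,4]<amin: continue
        p=w[l==i][:,:2].astype(np.float32);(cx,cy),r=cv2.minEnclosingCircle(p)
        out.append((c[i].round().tolist(),round(cx),round(cy),round(2*r),p.mean(0).round().tolist(),int(s[i,4]),round(float(np.nanmax(w[l==i][:,2])))))
    return out
E
python3 - <<'E'
from h import *
p=np.load("top0p.npy");d=np.load("top0.npy");w=cloud("top",d)
cv2.imwrite("pics/crop.png",cv2.resize(p[130:270,120:310,::-1],None,fx=4,fy=4,interpolation=cv2.INTER_CUBIC))
reg=(380,680,60,420)
for z in((22,32),(40,55),(65,80),(80,95),(95,108),(110,125)):
    print(z)
    for b in blobs(w,reg,*z,amin=4): print("  ",b)
reg2=(300,700,-420,0)
print("plate",blobs(w,reg2,13,30,50))
# mat by colour
hsv=cv2.cvtColor(p,cv2.COLOR_RGB2HSV);print(hsv[260,400],hsv[320,480],hsv[160,480])
# board by height 10..18
m=((w[...,2]>9)&(w[...,2]<20)&(w[...,0]>350)&(w[...,0]<700)&(w[...,1]>60)&(w[...,1]<420)).astype(np.uint8)
pp=w[cv2.morphologyEx(m,cv2.MORPH_OPEN,np.ones((5,5)))>0][:,:2].astype(np.float32);print("board",cv2.minAreaRect(pp))
m=(abs(p.astype(int)-p[260,400]).max(-1)<28).astype(np.uint8);m[:, :330]=0;m[:,520:]=0;m[290:]=0;m[:140]=0
m=cv2.morphologyEx(m,cv2.MORPH_OPEN,np.ones((5,5)))
v,u=np.nonzero(m);q=ray("top",np.c_[u,v],3)[:,:2].astype(np.float32);r=cv2.minAreaRect(q);print("mat",r,m.sum())
E
```

```text
(22, 32)
   ([248.0, 156.0], 614, 142, 42, [619.0, 145.0], 35, 31)
   ([262.0, 157.0], 619, 118, 12, [619.0, 117.0], 9, 29)
   ([247.0, 162.0], 608, 147, 9, [608.0, 148.0], 5, 24)
   ([250.0, 162.0], 608, 142, 5, [608.0, 142.0], 5, 23)
   ([254.0, 161.0], 610, 134, 6, [609.0, 134.0], 5, 24)
   ([269.0, 165.0], 602, 102, 9, [601.0, 102.0], 5, 30)
   ([243.0, 168.0], 595, 155, 8, [594.0, 155.0], 8, 27)
   ([255.0, 168.0], 594, 131, 5, [594.0, 130.0], 4, 23)
   ([218.0, 181.0], 572, 212, 42, [566.0, 206.0], 34, 32)
   ([263.0, 176.0], 578, 114, 24, [577.0, 113.0], 11, 32)
   ([251.0, 179.0], 572, 137, 21, [571.0, 137.0], 13, 31)
   ([169.0, 185.0], 556, 313, 34, [556.0, 308.0], 38, 27)
   ([267.0, 220.0], 487, 101, 66, [486.0, 101.0], 701, 32)
   ([159.0, 229.0], 459, 313, 40, [463.0, 321.0], 39, 32)
   ([223.0, 228.0], 469, 194, 24, [469.0, 191.0], 14, 32)
   ([177.0, 235.0], 453, 288, 31, [452.0, 285.0], 17, 31)
   ([217.0, 234.0], 456, 202, 4, [456.0, 202.0], 4, 31)
(40, 55)
   ([247.0, 154.0], 606, 136, 52, [618.0, 144.0], 56, 54)
   ([259.0, 173.0], 590, 124, 56, [579.0, 119.0], 47
[... 1133 characters left out ...]
.0, 226.0], 457, 309, 51, [463.0, 324.0], 103, 95)
   ([169.0, 232.0], 453, 290, 46, [452.0, 282.0], 44, 95)
(95, 108)
   ([204.0, 167.0], 580, 220, 42, [577.0, 217.0], 188, 108)
   ([155.0, 229.0], 457, 307, 60, [456.0, 307.0], 210, 104)
(110, 125)
   ([202.0, 165.0], 577, 220, 18, [578.0, 219.0], 55, 121)
plate [([387.0, 167.0], 595, -146, 129, [602.0, -146.0], 423, 27), ([466.0, 237.0], 460, -304, 160, [459.0, -307.0], 1795, 24)]
[138  17  74] [ 15  22 115] [125  25  62]
board ((524.0630493164062, 215.01605224609375), (199.52825927734375, 309.7542724609375), 10.617340087890625)
mat ((506.9488830566406, -228.96876525878906), (341.2538146972656, 261.47808837890625), 84.14331817626953) 13978
```

View pics/crop.png

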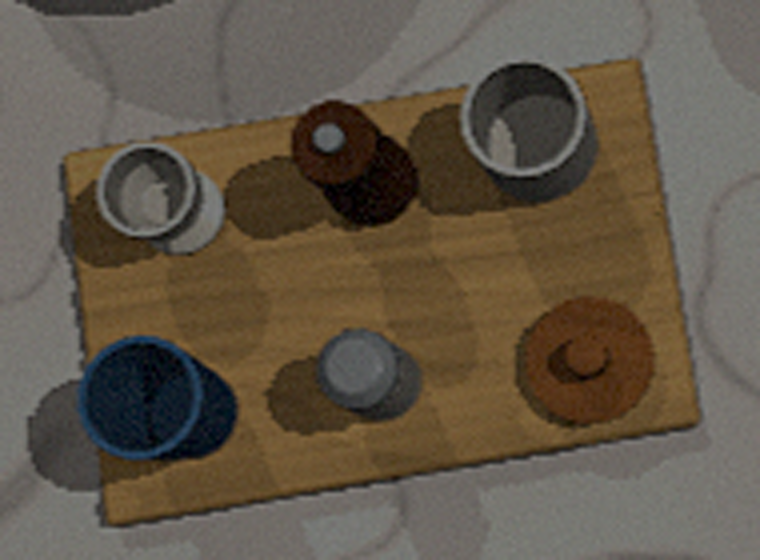

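The crop confirms it: white jar at top right, lid below it, steel-capped salt bottom centre, mill top centre, egg cup top left and blue beaker bottom left. Next I check the tool yaw.

Run:
```python
from h import *
s=env.state();print({k:np.round(s[k],3).tolist() for k in("t","eef_pos","tcp_rot","opening","ft_force")})
p=np.load("top0p.npy")
# cross-check by ray: bright plate contour at rim z=19
g=cv2.cvtColor(p,cv2.COLOR_RGB2GRAY);m=(g>100).astype(np.uint8);m[:,:415]=0;m[:,512:]=0;m[:190]=0;m[285:]=0
m=cv2.morphologyEx(m,cv2.MORPH_OPEN,np.ones((5,5)))
c=max(cv2.findContours(m,0,1)[0],key=cv2.contourArea)[:,0]
print(cv2.minEnclosingCircle(ray("top",c,19)[:,:2].astype(np.float32)),cv2.boundingRect(c))
```

```text
{'t': 0.1, 'eef_pos': [173.206, -600.319, 231.122], 'tcp_rot': [-3.141, -0.0, 0.281], 'opening': 1.003, 'ft_force': [-0.252, 0.484, 0.502]}
((459.8212585449219, -302.9306335449219), 79.01457977294922) (426, 199, 77, 76)
```

Call:
{"name": "drive_tool", "arguments": {"deltas": "0.3 0.27 0 0.039;0.3 0.27 0 0.039;0.3 0.27 0 0.039;0.3 0.27 0 0.039;0.3 0.27 0 0.039;0.3 0.27 0 0.039;0.3 0.27 0 0.039;0.3 0.27 0 0.039;0.3 0.27 0 0.039;0.3 0.27 0 0.039", "gripper": 0}}

```text
t: 0.93
eef_pos: [474.4, -328.9, 231.5]
tcp_rot: [-3.141, -0.0, 1.512]
ft_force: [0.1, -1.2, 0.8]
opening: 1.001
grip_force: 0.0
```

Call:
{"name": "drive_tool", "arguments": {"deltas": "0.11 0.4 0 0.018;0.11 0.4 0 0;0.11 0.4 0 0;0.11 0.4 0 0;0.11 0.4 0 0;0.11 0.4 0 0;0.11 0.4 0 0;0.11 0.4 0 0;0.11 0.4 0 0;0.11 0.4 0 0"}}

```text
t: 1.77
eef_pos: [583.3, 71.6, 231.5]
tcp_rot: [-3.141, 0.0, 1.563]
ft_force: [0.6, -1.0, 0.3]
opening: 1.0
grip_force: 0.0
```

Call:
{"name": "drive_tool", "arguments": {"deltas": "0.08 0.31 0 0;0.08 0.31 0 0;0 0 0 0;0 0 0 0"}}

```text
t: 2.1
eef_pos: [599.0, 132.9, 231.0]
tcp_rot: [-3.141, 0.0, 1.565]
ft_force: [-0.2, -1.1, -0.2]
opening: 1.0
grip_force: 0.0
```

Call:
{"name": "drive_tool", "arguments": {"deltas": "0 0 -0.3 0;0 0 -0.3 0;0 0 -0.3 0;0 0 -0.3 0;0 0 -0.3 0;0 0 -0.18 0;0 0 0 0;0 0 0 0"}}

```text
t: 2.77
eef_pos: [599.0, 130.4, 63.4]
tcp_rot: [-3.14, 0.0, 1.561]
ft_force: [-0.5, -0.9, 0.9]
opening: 0.998
grip_force: 0.0
```

Call:
{"name": "drive_tool", "arguments": {"deltas": "0 0 0 0;0 0 0 0;0 0 0 0;0 0 0 0;0 0 0 0;0 0 0 0;0 0 0 0;0 0 0 0;0 0 0 0;0 0 0 0", "gripper": 1}}

```text
t: 3.6
eef_pos: [599.9, 131.5, 64.4]
tcp_rot: [3.14, -0.0, 1.563]
ft_force: [1.8, -0.3, 5.9]
opening: 0.66
grip_force: 30.0
```

Call:
{"name": "drive_tool", "arguments": {"deltas": "0 0 0.2 0;0 0 0.3 0;0 0 0.3 0;0 -0.2 0 0;0 -0.3 0 0;-0.01 -0.4 0 0;-0.01 -0.4 0 0;-0.01 -0.4 0 0;-0.01 -0.4 0 0;-0.01 -0.4 0 0"}}

```text
t: 4.43
eef_pos: [593.4, -120.2, 143.2]
tcp_rot: [-3.14, -0.0, 1.563]
ft_force: [1.2, 0.7, -2.0]
opening: 0.658
grip_force: 30.0
```

Call:
{"name": "drive_tool", "arguments": {"deltas": "-0.01 -0.4 0 0;-0.01 -0.4 0 0;-0.01 -0.4 0 0;0 -0.4 0 0;0 -0.3 0 0;0 -0.085 0 0;0 0 0 0;0 0 0 0;0 0 0 0"}}

```text
t: 5.18
eef_pos: [591.1, -315.4, 143.3]
tcp_rot: [-3.141, -0.001, 1.564]
ft_force: [-0.1, 0.4, -3.2]
opening: 0.661
grip_force: 30.0
```

Call:
{"name": "drive_tool", "arguments": {"deltas": "0 0 -0.3 0;0 0 -0.3 0;0 0 -0.2 0;0 0 -0.06 0;0 0 -0.02 0;0 0 -0.02 0;0 0 0 0;0 0 0 0"}}

```text
t: 5.85
eef_pos: [591.8, -317.1, 55.0]
tcp_rot: [3.14, 0.001, 1.563]
ft_force: [-0.3, -0.5, -2.7]
opening: 0.662
grip_force: 30.0
```

Call:
{"name": "drive_tool", "arguments": {"deltas": "0 0 -0.01 0;0 0 -0.01 0;0 0 -0.01 0;0 0 0 0;0 0 0 0"}}

```text
t: 6.27
eef_pos: [591.5, -317.3, 52.4]
tcp_rot: [3.14, 0.001, 1.562]
ft_force: [-3.7, 2.7, 10.7]
opening: 0.656
grip_force: 30.0
```

Contact, so I release and lift away. Opening fully leaves both sides clear.

Call:
{"name": "drive_tool", "arguments": {"deltas": "0 0 0 0;0 0 0 0;0 0 0 0;0 0 0 0;0 0 0 0;0 0 0 0", "gripper": 0}}

```text
t: 6.77
eef_pos: [591.2, -317.0, 50.6]
tcp_rot: [3.142, -0.0, 1.563]
ft_force: [0.1, 0.2, -1.0]
opening: 0.986
grip_force: 0.0
```

Call:
{"name": "drive_tool", "arguments": {"deltas": "0 0 0.2 0;0 0 0.3 0;0 0 0.4 0;0 0 0.4 0;0 0 0.3 0;-0.1 0.3 0 0;-0.1 0.4 0 0;-0.1 0.4 0 0;-0.1 0.4 0 0;-0.1 0.4 0 0"}}

```text
t: 7.6
eef_pos: [540.3, -125.5, 210.7]
tcp_rot: [3.141, 0.0, 1.562]
ft_force: [0.6, 0.2, 0.4]
opening: 1.003
grip_force: 0.0
```

```bash
cat >> h.py <<'E'
P=np.array([460,-303.5]);a=-np.radians(5.86);R=np.array([[np.cos(a),-np.sin(a)],[np.sin(a),np.cos(a)]])
def look(reg,bands,amin=4):
    p,d=env.read_camera("top");w=cloud("top",d)
    for z in bands:
        for b in blobs(w,reg,*z,amin=amin): print(z,b,"plate frame",((np.array(b[1:3])-P)@R).round().tolist())
    return p
E
python3 - <<'E'
from h import *
look((540,700,-400,-240),[(66,80)])
print("board now")
look((380,680,60,420),[(28,34),(40,55),(65,80),(80,95),(98,108)],40)
print(env.state()["eef_pos"])
E
```

```text
(66, 80) ([488.0, 170.0], 587, -329, 56, [588.0, -339.0], 88, 78) plate frame [129.0, -12.0]
board now
(28, 34) ([267.0, 220.0], 486, 101, 65, [486.0, 103.0], 405, 34) plate frame [-15.0, 405.0]
(40, 55) ([214.0, 177.0], 577, 217, 40, [570.0, 211.0], 100, 54) plate frame [63.0, 530.0]
(40, 55) ([158.0, 178.0], 563, 322, 38, [565.0, 325.0], 229, 55) plate frame [39.0, 633.0]
(40, 55) ([266.0, 219.0], 486, 101, 21, [486.0, 101.0], 90, 54) plate frame [-15.0, 405.0]
(40, 55) ([155.0, 229.0], 458, 312, 44, [462.0, 323.0], 75, 55) plate frame [-65.0, 612.0]
(65, 80) ([156.0, 177.0], 562, 319, 49, [563.0, 320.0], 189, 79) plate frame [38.0, 630.0]
(65, 80) ([150.0, 228.0], 457, 310, 49, [460.0, 324.0], 92, 80) plate frame [-66.0, 610.0]
(80, 95) ([209.0, 222.0], 474, 208, 39, [473.0, 207.0], 309, 92) plate frame [-38.0, 510.0]
(80, 95) ([148.0, 227.0], 457, 310, 51, [462.0, 324.0], 104, 95) plate frame [-66.0, 610.0]
(80, 95) ([169.0, 233.0], 452, 292, 48, [450.0, 283.0], 49, 95) plate frame [-69.0, 592.0]
(98, 108) ([205.0, 168.0], 579, 219, 42, [576.0, 216.0], 149, 108) plate frame [65.0, 532.0]
(98, 108) ([149.0, 240.0], 444, 312, 50, [436.0, 316.0], 47, 102) plate frame [-79.0, 611.0]
[ 539.66760448 -122.50299685  211.06452275]
```

Call:
{"name": "drive_tool", "arguments": {"deltas": "-0.1 0.4 0 0;-0.1 0.4 0 0;-0.1 0.4 0 0;-0.1 0.4 0 0;-0.1 0.4 0 0;-0.04 0.235 0 0;0 0 0 0;0 0 0 0"}}

```text
t: 8.37
eef_pos: [487.4, 97.2, 210.8]
tcp_rot: [3.141, 0.0, 1.565]
ft_force: [0.4, 0.3, 0.3]
opening: 0.999
grip_force: 0.0
```

Run:
```python
from h import *
look((540,700,-400,-240),[(66,80)])
look((380,560,-400,-200),[(14,26)])
print(env.state()["eef_pos"])
```

```text
(66, 80) ([476.0, 168.0], 590, -316, 63, [590.0, -316.0], 242, 77) plate frame [131.0, 1.0]
(14, 26) ([470.0, 188.0], 559, -317, 7, [559.0, -317.0], 6, 25) plate frame [100.0, -3.0]
(14, 26) ([466.0, 237.0], 459, -304, 159, [459.0, -308.0], 1597, 23) plate frame [-1.0, -1.0]
[487.68597765  95.76460301 210.64658325]
```

Call:
{"name": "drive_tool", "arguments": {"deltas": "-0.015 0.05 -0.3 0;0 0 -0.4 0;0 0 -0.4 0;0 0 -0.3 0;0 0 -0.15 0;0 0 -0.05 0;0 0 -0.02 0;0 0 0 0;0 0 0 0"}}

```text
t: 9.22
eef_pos: [486.5, 101.1, 49.7]
tcp_rot: [3.14, -0.0, 1.562]
ft_force: [-0.1, -0.2, 0.5]
opening: 1.002
grip_force: 0.0
```

Call:
{"name": "drive_tool", "arguments": {"deltas": "0 0 -0.01 0;0 0 0 0;0 0 0 0;0 0 0 0;0 0 0 0;0 0 0 0;0 0 0 0;0 0 0 0;0 0 0 0;0 0 0 0", "gripper": 1}}

```text
t: 10.05
eef_pos: [485.7, 101.5, 47.6]
tcp_rot: [-3.142, 0.0, 1.563]
ft_force: [-0.5, 0.2, 0.7]
opening: 0.357
grip_force: 0.0
```

Call:
{"name": "drive_tool", "arguments": {"deltas": "0 0 0 0;0 0 0 0;0 0 0 0;0 0 0 0;0 0 0 0"}}

```text
t: 10.47
eef_pos: [485.7, 101.5, 47.6]
tcp_rot: [3.142, 0.0, 1.563]
ft_force: [0.0, 0.5, -0.7]
opening: 0.224
grip_force: 30.0
```

Call:
{"name": "drive_tool", "arguments": {"deltas": "0 0 0.2 0;0 0 0.4 0;0 0 0.4 0;0.05 -0.2 0 0;0.05 -0.3 0 0;0.1 -0.4 0 0;0.1 -0.4 0 0;0.1 -0.4 0 0;0.1 -0.4 0 0;0.1 -0.4 0 0"}}

```text
t: 11.3
eef_pos: [545.7, -150.6, 147.7]
tcp_rot: [-3.142, -0.0, 1.563]
ft_force: [1.1, 0.0, -0.8]
opening: 0.227
grip_force: 30.0
```

Call:
{"name": "drive_tool", "arguments": {"deltas": "0.1 -0.4 0 0;0.1 -0.4 0 0;0.1 -0.4 0 0;0.1 -0.3 0 0;0.05 -0.175 0 0;0 0 0 0;0 0 0 0;0 0 0 0"}}

```text
t: 11.97
eef_pos: [590.3, -315.2, 147.3]
tcp_rot: [-3.141, -0.001, 1.563]
ft_force: [0.0, 0.1, -0.4]
opening: 0.222
grip_force: 30.0
```

Run:
```python
from h import *
look((540,700,-400,-240),[(66,82),(118,134),(110,125)],10)
for n in ("scene",):
    p,_=env.read_camera(n);cv2.imwrite("pics/l1.png",cv2.resize(p[90:290,150:350,::-1],None,fx=3,fy=3))
print(env.state()["eef_pos"])
```

```text
(66, 82) ([464.0, 170.0], 590, -298, 51, [587.0, -292.0], 78, 78) plate frame [129.0, 19.0]
(118, 134) ([474.0, 161.0], 591, -298, 54, [591.0, -294.0], 268, 134) plate frame [130.0, 19.0]
[ 590.59672139 -314.79038455  147.76427915]
```

View pics/l1.png

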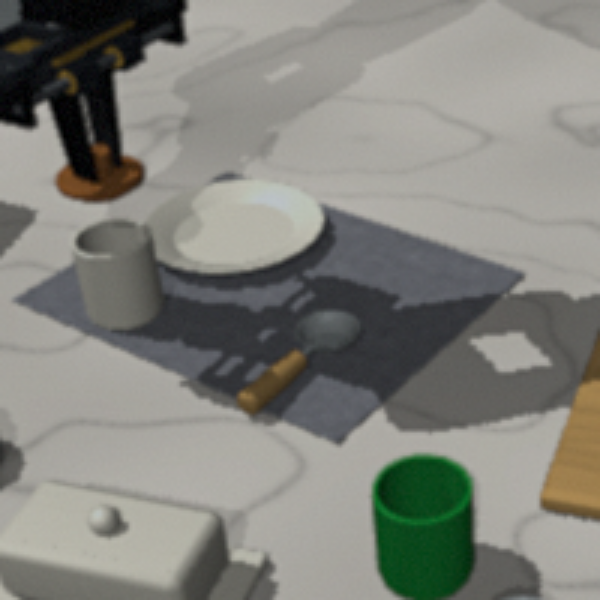

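The lid hangs level just above the jar (lid at crop pixel (100,180), jar at (118,275)). I check their relative alignment from the visible edges.

Run:
```python
from h import *
from scipy.optimize import least_squares
p,d=env.read_camera("top");w=cloud("top",d)
for nm,lo,hi,r in(("lid",122,136,33),("jar",64,82,31)):
    m=(w[...,2]>lo)&(w[...,2]<hi)&(w[...,0]>540)&(w[...,0]<640)&(w[...,1]>-360)&(w[...,1]<-240)
    q=w[m][:,:2];h=cv2.convexHull(q.astype(np.float32))[:,0]; h=h[h[:,1]>-308]
    f=least_squares(lambda c:np.hypot(*(h-c).T)-r,[590,-315],loss="soft_l1",f_scale=1.5)
    print(nm,f.x.round(1),len(h),np.abs(f.fun).round(1),q.max(0),q.min(0))
```

```text
lid [ 590.7 -315.8] 18 [ 1.3  1.3  0.8  0.3  0.3  0.6  0.8  1.2  1.8  1.7  2.2  1.9  0.8  2.1
  3.9 11.8 18.4 21.4] [ 619.95306758 -281.50046086] [ 566.09529251 -309.43091953]
jar [ 590.  -316.5] 15 [1.  0.1 0.3 0.1 0.3 0.3 0.3 0.1 0.  0.8 1.1 0.5 0.4 1.3 2.7] [ 615.16510329 -285.1778868 ] [ 565.29444391 -300.79012438]
```

Call:
{"name": "drive_tool", "arguments": {"deltas": "0 -0.005 -0.2 0;0 0 -0.15 0;0 0 -0.06 0;0 0 -0.03 0;0 0 -0.02 0;0 0 -0.02 0;0 0 -0.01 0;0 0 0 0;0 0 0 0"}}

```text
t: 12.87
eef_pos: [590.9, -316.6, 99.1]
tcp_rot: [3.141, 0.0, 1.563]
ft_force: [0.3, 0.7, -0.3]
opening: 0.225
grip_force: 30.0
```

Call:
{"name": "drive_tool", "arguments": {"deltas": "0 0 -0.01 0;0 0 -0.01 0;0 0 0 0;0 0 0 0"}}

```text
t: 13.2
eef_pos: [590.9, -316.7, 97.7]
tcp_rot: [3.141, 0.001, 1.563]
ft_force: [-2.0, 1.5, 6.6]
opening: 0.224
grip_force: 30.0
```

Seated on contact, so I release. Then up and away to the egg cup (562,319).

Call:
{"name": "drive_tool", "arguments": {"deltas": "0 0 0 0;0 0 0 0;0 0 0 0;0 0 0 0;0 0 0 0;0 0 0 0", "gripper": 0}}

```text
t: 13.7
eef_pos: [590.7, -316.5, 96.5]
tcp_rot: [-3.142, -0.0, 1.563]
ft_force: [0.1, -0.6, 0.7]
opening: 0.591
grip_force: 0.0
```

Call:
{"name": "drive_tool", "arguments": {"deltas": "0 0 0.2 0;0 0 0.4 0;0 0 0.4 0;0 0.2 0 0;0 0.4 0 0;-0.02 0.4 0 0;-0.02 0.4 0 0;-0.02 0.4 0 0;-0.02 0.4 0 0;-0.02 0.4 0 0"}}

```text
t: 14.53
eef_pos: [580.3, -54.8, 196.8]
tcp_rot: [3.141, 0.0, 1.562]
ft_force: [0.9, 0.9, 0.1]
opening: 0.999
grip_force: 0.0
```

Call:
{"name": "drive_tool", "arguments": {"deltas": "-0.02 0.4 0 0;-0.02 0.4 0 0;-0.02 0.4 0 0;-0.02 0.4 0 0;-0.02 0.4 0 0;-0.02 0.4 0 0;-0.02 0.4 0 0;-0.02 0.4 0 0;-0.02 0.4 0 0;0 0.2 0 0"}}

```text
t: 15.37
eef_pos: [561.8, 327.5, 196.6]
tcp_rot: [3.141, -0.001, 1.565]
ft_force: [-0.1, 0.2, -0.7]
opening: 1.001
grip_force: 0.0
```

Run:
```python
from h import *
look((540,700,-400,-240),[(66,90),(90,106)],10)
look((510,620,280,380),[(65,80)],10)
print(env.state()["eef_pos"])
p,_=env.read_camera("scene");cv2.imwrite("pics/l2.png",cv2.resize(p[90:290,150:350,::-1],None,fx=3,fy=3))
```

```text
(66, 90) ([477.0, 169.0], 589, -316, 67, [588.0, -315.0], 766, 89) plate frame [130.0, 1.0]
(90, 106) ([480.0, 166.0], 590, -316, 22, [589.0, -315.0], 107, 102) plate frame [131.0, 1.0]
(65, 80) ([156.0, 177.0], 562, 320, 50, [563.0, 320.0], 184, 78) plate frame [38.0, 631.0]
[561.99861275 326.63095365 196.28092683]
```

View pics/l2.png

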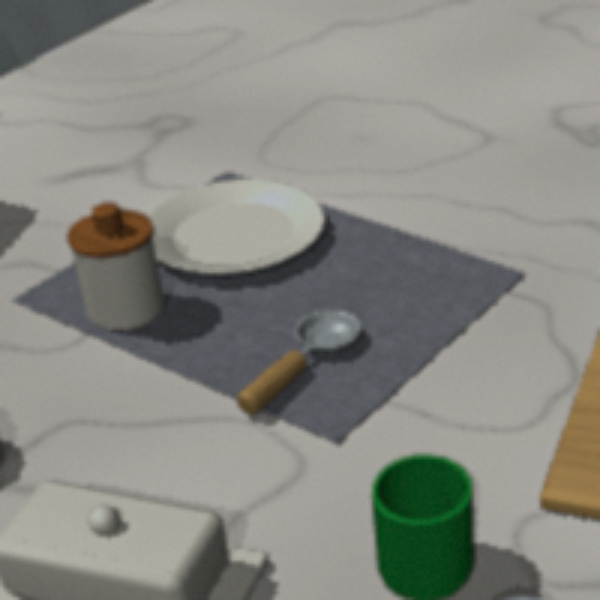

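The lid sits flat on the jar (crop pixel (110,230)). Next, the egg cup.

Call:
{"name": "drive_tool", "arguments": {"deltas": "0 -0.07 -0.2 0;0 0 -0.4 0;0 0 -0.4 0;0 0 -0.25 0;0 0 -0.1 0;0 0 0 0;0 0 0 0;0 0 0 0"}}

```text
t: 16.18
eef_pos: [563.7, 316.4, 63.7]
tcp_rot: [3.139, -0.001, 1.562]
ft_force: [-0.4, -0.3, -0.1]
opening: 0.997
grip_force: 0.0
```

Call:
{"name": "drive_tool", "arguments": {"deltas": "0 0 0 0;0 0 0 0;0 0 0 0;0 0 0 0;0 0 0 0;0 0 0 0;0 0 0 0;0 0 0 0;0 0 0 0;0 0 0 0", "gripper": 1}}

```text
t: 17.02
eef_pos: [562.8, 316.5, 61.7]
tcp_rot: [3.141, -0.0, 1.563]
ft_force: [0.8, -0.0, -0.3]
opening: 0.501
grip_force: 30.0
```

Call:
{"name": "drive_tool", "arguments": {"deltas": "0 0 0 0;0 0 0 0"}}

```text
t: 17.18
eef_pos: [562.8, 316.5, 61.7]
tcp_rot: [3.141, -0.0, 1.563]
ft_force: [0.7, 0.4, 0.6]
opening: 0.5
grip_force: 30.0
```

Call:
{"name": "drive_tool", "arguments": {"deltas": "0 0 0.3 0;0 0 0.4 0;0 0 0.4 0;-0.05 -0.2 0 0;-0.05 -0.3 0 0;-0.06 -0.38 0 0;-0.06 -0.38 0 0;-0.06 -0.38 0 0;-0.06 -0.38 0 0;-0.06 -0.38 0 0"}}

```text
t: 18.02
eef_pos: [521.9, 74.9, 171.7]
tcp_rot: [-3.141, 0.0, 1.563]
ft_force: [0.8, -0.8, -1.2]
opening: 0.499
grip_force: 30.0
```

Call:
{"name": "drive_tool", "arguments": {"deltas": "-0.06 -0.38 0 0;-0.06 -0.38 0 0;-0.06 -0.38 0 0;-0.06 -0.38 0 0;-0.06 -0.38 0 0;-0.06 -0.38 0 0;-0.06 -0.38 0 0;-0.06 -0.38 0 0;-0.06 -0.38 0 0;-0.06 -0.38 0 0"}}

```text
t: 18.85
eef_pos: [461.9, -305.3, 171.6]
tcp_rot: [-3.141, -0.0, 1.562]
ft_force: [1.3, 0.0, -1.2]
opening: 0.504
grip_force: 30.0
```

Call:
{"name": "drive_tool", "arguments": {"deltas": "-0.02 -0.03 -0.1 0;0 0 -0.2 0;0 0 -0.3 0;0 0 -0.3 0;0 0 -0.15 0;0 0 0 0;0 0 0 0;0 0 0 0"}}

```text
t: 19.52
eef_pos: [461.1, -306.7, 67.6]
tcp_rot: [3.141, 0.001, 1.563]
ft_force: [-0.3, 0.8, -1.7]
opening: 0.499
grip_force: 30.0
```

Call:
{"name": "drive_tool", "arguments": {"deltas": "0 0 -0.05 0;0 0 -0.03 0;0 0 -0.02 0;0 0 -0.01 0;0 0 0 0;0 0 0 0"}}

```text
t: 20.02
eef_pos: [460.8, -306.6, 55.8]
tcp_rot: [3.141, 0.0, 1.563]
ft_force: [1.1, -0.1, -1.4]
opening: 0.498
grip_force: 30.0
```

Call:
{"name": "drive_tool", "arguments": {"deltas": "0 0 -0.01 0;0 0 -0.005 0;0 0 0 0;0 0 0 0"}}

```text
t: 20.35
eef_pos: [461.0, -306.9, 55.4]
tcp_rot: [3.14, 0.001, 1.563]
ft_force: [-1.1, 0.9, 13.1]
opening: 0.498
grip_force: 30.0
```

Call:
{"name": "drive_tool", "arguments": {"deltas": "0 0 0 0;0 0 0 0;0 0 0 0;0 0 0 0;0 0 0 0;0 0 0 0", "gripper": 0}}

```text
t: 20.85
eef_pos: [460.7, -306.5, 54.0]
tcp_rot: [-3.142, -0.0, 1.563]
ft_force: [-0.4, -0.4, 0.1]
opening: 0.86
grip_force: 0.0
```

Call:
{"name": "drive_tool", "arguments": {"deltas": "0 0 0.2 0;0 0 0.4 0;0 0 0.4 0;0 0 0.4 0;0 0.2 0 0;0 0.4 0 0;0 0.4 0 0;0 0.4 0 0;0 0.4 0 0;0 0.4 0 0"}}

```text
t: 21.68
eef_pos: [460.3, -84.8, 194.2]
tcp_rot: [3.141, 0.0, 1.562]
ft_force: [1.2, -0.5, -0.5]
opening: 0.999
grip_force: 0.0
```

Call:
{"name": "drive_tool", "arguments": {"deltas": "0.02 0.4 0 0;0.02 0.4 0 0;0.02 0.4 0 0;0.02 0.4 0 0;0.02 0.4 0 0;0.02 0.4 0 0;0.01 0.4 0 0;0 0.15 0 0;0 0 0 0"}}

```text
t: 22.43
eef_pos: [473.4, 211.4, 193.9]
tcp_rot: [3.141, -0.0, 1.566]
ft_force: [-0.3, -0.2, 0.0]
opening: 1.0
grip_force: 0.0
```

Run:
```python
from h import *
look((400,520,-370,-240),[(52,72)],10)
look((430,520,170,250),[(80,95)],10)
look((530,620,170,270),[(98,108)],10)
print(env.state()["eef_pos"])
```

```text
(52, 72) ([472.0, 233.0], 461, -303, 49, [461.0, -305.0], 232, 71) plate frame [1.0, 1.0]
(80, 95) ([211.0, 221.0], 474, 207, 38, [474.0, 203.0], 230, 92) plate frame [-38.0, 509.0]
(98, 108) ([212.0, 167.0], 578, 205, 29, [578.0, 203.0], 39, 108) plate frame [65.0, 518.0]
[473.51516669 207.83415139 193.98595368]
```

Call:
{"name": "drive_tool", "arguments": {"deltas": "0 0 -0.2 0;0 0 -0.4 0;0 0 -0.4 0;0 0 -0.25 0;0 0 -0.08 0;0 0 0 0;0 0 0 0;0 0 0 0"}}

```text
t: 23.25
eef_pos: [474.6, 208.3, 62.8]
tcp_rot: [3.139, -0.001, 1.562]
ft_force: [-0.2, 0.2, -0.0]
opening: 1.001
grip_force: 0.0
```

Call:
{"name": "drive_tool", "arguments": {"deltas": "0 0 0 0;0 0 0 0;0 0 0 0;0 0 0 0;0 0 0 0;0 0 0 0;0 0 0 0;0 0 0 0;0 0 0 0;0 0 0 0", "gripper": 1}}

```text
t: 24.08
eef_pos: [473.9, 208.5, 61.2]
tcp_rot: [3.141, -0.0, 1.563]
ft_force: [1.2, 0.4, 0.4]
opening: 0.413
grip_force: 30.0
```

Call:
{"name": "drive_tool", "arguments": {"deltas": "0 0 0 0;0 0 0 0;0 0 0 0"}}

```text
t: 24.33
eef_pos: [473.8, 208.5, 61.1]
tcp_rot: [3.141, -0.0, 1.563]
ft_force: [1.3, 0.7, -0.6]
opening: 0.417
grip_force: 30.0
```

Call:
{"name": "drive_tool", "arguments": {"deltas": "0 0 0.2 0;0 0 0.3 0;0 0 0.3 0;0 -0.2 0 0;0 -0.35 0 0;0 -0.38 0 0;0 -0.38 0 0;0 -0.38 0 0;0 -0.38 0 0;0 -0.38 0 0"}}

```text
t: 25.17
eef_pos: [473.1, -38.2, 141.1]
tcp_rot: [-3.141, -0.0, 1.563]
ft_force: [1.3, 0.6, -1.0]
opening: 0.415
grip_force: 30.0
```

Call:
{"name": "drive_tool", "arguments": {"deltas": "0 -0.38 0 0;0 -0.38 0 0;0 -0.38 0 0;0 -0.2 0 0;0 -0.1 0 0;0 0 -0.2 0;0 0 -0.3 0;0 0 -0.25 0;0 0 -0.1 0;0 0 0 0"}}

```text
t: 26.0
eef_pos: [472.8, -179.5, 54.3]
tcp_rot: [-3.138, -0.002, 1.563]
ft_force: [-0.2, 0.2, -1.1]
opening: 0.419
grip_force: 30.0
```

Call:
{"name": "drive_tool", "arguments": {"deltas": "0 0 -0.02 0;0 0 -0.02 0;0 0 0 0;0 0 0 0"}}

```text
t: 26.33
eef_pos: [474.1, -180.6, 53.1]
tcp_rot: [3.14, 0.001, 1.563]
ft_force: [-0.3, 0.1, -0.8]
opening: 0.416
grip_force: 30.0
```

Call:
{"name": "drive_tool", "arguments": {"deltas": "0 0 -0.02 0;0 0 -0.01 0;0 0 -0.01 0;0 0 -0.005 0;0 0 0 0;0 0 0 0"}}

```text
t: 26.83
eef_pos: [474.0, -180.6, 49.0]
tcp_rot: [3.14, 0.001, 1.563]
ft_force: [-3.7, 1.0, 19.9]
opening: 0.417
grip_force: 30.0
```

Call:
{"name": "drive_tool", "arguments": {"deltas": "0 0 0 0;0 0 0 0;0 0 0 0;0 0 0 0;0 0 0 0;0 0 0 0;0 0 0 0", "gripper": 0}}

```text
t: 27.42
eef_pos: [473.7, -180.5, 47.5]
tcp_rot: [-3.142, -0.0, 1.563]
ft_force: [0.5, 0.0, -0.5]
opening: 0.85
grip_force: 0.0
```

Call:
{"name": "drive_tool", "arguments": {"deltas": "0 0 0.3 0;0 0 0.4 0;0 0 0.4 0;0 0 0.4 0;0.05 0.2 0 0;0.1 0.38 0 0;0.1 0.38 0 0;0.1 0.38 0 0;0.1 0.38 0 0;0.1 0.38 0 0"}}

```text
t: 28.25
eef_pos: [528.8, 31.3, 197.7]
tcp_rot: [3.141, 0.0, 1.562]
ft_force: [1.1, -1.0, 0.1]
opening: 1.004
grip_force: 0.0
```

Call:
{"name": "drive_tool", "arguments": {"deltas": "0.1 0.38 0 0;0.1 0.38 0 0;0.1 0.38 0 0;0.1 0.38 0 0;0.09 0.27 0 0;0.1 0.1 0 0;0 0 0 0;0 0 0 0;0 0 0 0"}}

```text
t: 29.0
eef_pos: [587.2, 217.6, 197.4]
tcp_rot: [-3.141, 0.0, 1.562]
ft_force: [0.5, 0.2, -0.6]
opening: 0.996
grip_force: 0.0
```

Run:
```python
from h import *
look((400,520,-240,-130),[(62,82)],10)
look((540,620,150,270),[(92,108)],10)
print(env.state()["eef_pos"])
```

```text
(62, 82) ([408.0, 226.0], 473, -180, 39, [472.0, -179.0], 328, 81) plate frame [0.0, 124.0]
(92, 108) ([210.0, 168.0], 579, 217, 41, [575.0, 207.0], 111, 108) plate frame [65.0, 530.0]
[587.37910137 217.34539355 197.74475419]
```

Call:
{"name": "drive_tool", "arguments": {"deltas": "-0.08 0.01 0 0;0 0 -0.2 0;0 0 -0.4 0;0 0 -0.3 0;0 0 -0.12 0;0 0 0 0;0 0 0 0;0 0 0 0"}}

```text
t: 29.77
eef_pos: [580.5, 219.6, 97.5]
tcp_rot: [3.139, -0.001, 1.562]
ft_force: [-0.1, 0.7, 0.5]
opening: 0.998
grip_force: 0.0
```

Call:
{"name": "drive_tool", "arguments": {"deltas": "0 0 0 0;0 0 0 0;0 0 0 0;0 0 0 0;0 0 0 0;0 0 0 0;0 0 0 0;0 0 0 0;0 0 0 0;0 0 0 0", "gripper": 1}}

```text
t: 30.6
eef_pos: [579.7, 219.5, 95.6]
tcp_rot: [3.142, 0.0, 1.563]
ft_force: [-0.8, 0.1, 0.3]
opening: 0.434
grip_force: 30.0
```

Call:
{"name": "drive_tool", "arguments": {"deltas": "0 0 0 0;0 0 0 0;0 0 0 0"}}

```text
t: 30.85
eef_pos: [579.7, 219.5, 95.6]
tcp_rot: [3.142, 0.0, 1.563]
ft_force: [0.8, 0.0, -0.5]
opening: 0.433
grip_force: 30.0
```

Call:
{"name": "drive_tool", "arguments": {"deltas": "0 0 0.2 0;0 0 0.3 0;0 0 0.2 0;0 -0.2 0 0;-0.1 -0.3 0 0;-0.12 -0.36 0 0;-0.12 -0.36 0 0;-0.12 -0.36 0 0;-0.12 -0.36 0 0;-0.12 -0.36 0 0"}}

```text
t: 31.68
eef_pos: [508.8, -11.9, 165.7]
tcp_rot: [3.142, 0.0, 1.563]
ft_force: [1.0, -0.0, -1.2]
opening: 0.437
grip_force: 30.0
```

Call:
{"name": "drive_tool", "arguments": {"deltas": "-0.12 -0.36 0 0;-0.12 -0.36 0 0;-0.06 -0.2 0 0;0 -0.115 0 0;0 0 0 0;0 0 -0.2 0;0 0 -0.3 0;0 0 -0.2 0;0 0 -0.06 0;0 0 0 0"}}

```text
t: 32.52
eef_pos: [479.6, -112.9, 88.5]
tcp_rot: [-3.139, -0.001, 1.564]
ft_force: [0.0, 0.4, -1.2]
opening: 0.436
grip_force: 30.0
```

Call:
{"name": "drive_tool", "arguments": {"deltas": "0 0 -0.02 0;0 0 0 0;0 0 0 0"}}

```text
t: 32.77
eef_pos: [480.3, -113.9, 88.6]
tcp_rot: [3.14, 0.001, 1.563]
ft_force: [-0.4, 0.5, -0.9]
opening: 0.433
grip_force: 30.0
```

Call:
{"name": "drive_tool", "arguments": {"deltas": "0 0 -0.02 0;0 0 -0.01 0;0 0 -0.005 0;0 0 0 0;0 0 0 0;0 0 0 0"}}

```text
t: 33.27
eef_pos: [479.7, -114.1, 84.2]
tcp_rot: [3.141, 0.0, 1.562]
ft_force: [-0.8, 0.6, -1.6]
opening: 0.437
grip_force: 30.0
```

Call:
{"name": "drive_tool", "arguments": {"deltas": "0 0 -0.01 0;0 0 -0.005 0;0 0 0 0;0 0 0 0"}}

```text
t: 33.6
eef_pos: [480.0, -114.2, 83.4]
tcp_rot: [3.141, 0.0, 1.563]
ft_force: [-2.4, 0.8, 12.0]
opening: 0.439
grip_force: 30.0
```

Call:
{"name": "drive_tool", "arguments": {"deltas": "0 0 0 0;0 0 0 0;0 0 0 0;0 0 0 0;0 0 0 0;0 0 0 0;0 0 0 0", "gripper": 0}}

```text
t: 34.18
eef_pos: [479.7, -114.0, 82.6]
tcp_rot: [-3.142, -0.0, 1.563]
ft_force: [0.7, 0.2, 0.3]
opening: 0.866
grip_force: 0.0
```

Call:
{"name": "drive_tool", "arguments": {"deltas": "0 0 0.2 0;0 0 0.4 0;0 0 0.4 0;0 0 0.3 0;0 0.3 0 0;0 0.4 0 0;0 0.4 0 0;0 0.4 0 0;0 0 0 0;0 0 0 0"}}

```text
t: 35.02
eef_pos: [479.5, 37.7, 212.7]
tcp_rot: [3.141, 0.0, 1.566]
ft_force: [0.3, -0.4, -0.1]
opening: 1.0
grip_force: 0.0
```

Run:
```python
from h import *
p=look((380,680,-400,-60),[(52,72),(62,82),(66,90),(80,100),(88,98)],15)
look((400,520,250,370),[(90,106)],15)
print(env.state()["eef_pos"],env.state()["t"])
q,_=env.read_camera("scene")
cv2.imwrite("pics/end.png",np.hstack([cv2.resize(x[:,:,::-1],(400,300)) for x in(p[120:300,310:550],q[100:280,120:360])]))
```

```text
(52, 72) ([464.0, 176.0], 583, -305, 55, [576.0, -294.0], 67, 71) plate frame [123.0, 11.0]
(52, 72) ([404.0, 228.0], 472, -180, 40, [470.0, -171.0], 90, 72) plate frame [-1.0, 124.0]
(52, 72) ([472.0, 233.0], 460, -303, 49, [461.0, -305.0], 231, 72) plate frame [-0.0, 0.0]
(62, 82) ([477.0, 169.0], 590, -316, 67, [588.0, -314.0], 753, 82) plate frame [131.0, 1.0]
(62, 82) ([408.0, 226.0], 472, -180, 40, [472.0, -179.0], 328, 82) plate frame [-1.0, 124.0]
(62, 82) ([472.0, 233.0], 460, -303, 49, [461.0, -305.0], 172, 73) plate frame [-0.0, 0.0]
(66, 90) ([477.0, 169.0], 590, -316, 67, [588.0, -315.0], 763, 90) plate frame [131.0, 1.0]
(66, 90) ([409.0, 226.0], 472, -180, 39, [472.0, -179.0], 323, 82) plate frame [-1.0, 124.0]
(66, 90) ([369.0, 228.0], 472, -106, 35, [467.0, -101.0], 26, 90) plate frame [-8.0, 198.0]
(66, 90) ([472.0, 233.0], 461, -303, 49, [461.0, -303.0], 131, 73) plate frame [1.0, 1.0]
(80, 100) ([479.0, 166.0], 592, -318, 38, [590.0, -315.0], 135, 100) plate frame [133.0, -1.0]
(80, 100) ([376.0, 221.0], 479, -113, 42, [479.0, -113.0], 335, 100) plate frame [-1.0, 191.0]
(88, 98) ([480.0, 167.0], 588, -315, 23, [588.0, -314.0], 66, 98) plate frame [129.0, 2.0]
(88, 98) ([376.0, 221.0], 479, -113, 42, [479.0, -113.0], 275, 98) plate frame [-1.0, 191.0]
(90, 106) ([154.0, 229.0], 457, 308, 61, [457.0, 308.0], 266, 103) plate frame [-65.0, 608.0]
[479.74009178  35.67117703 212.61054296] 35.1167
```

View pics/end.png

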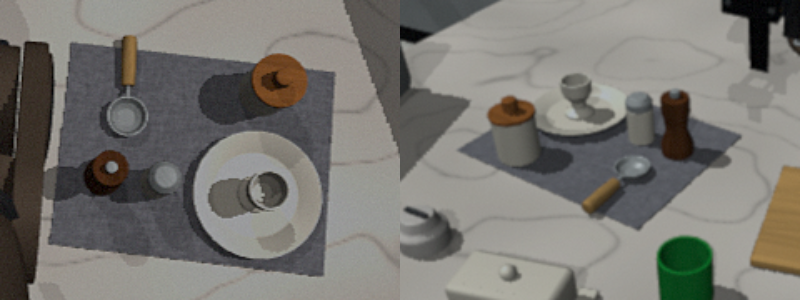

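Everything is upright and in place: jar with lid (515,130), egg cup (575,95), salt (640,118) and mill (677,125), with the beaker unmoved. Handing in.

```bash
python3 -c "
from cell import env
print(env.job_done())"
```

```text
the job is handed in; nothing more can be done
None
```

The breakfast place is set and the job is handed in after about 35 s of robot time. By the last camera check the jar with its lid, egg cup, salt and mill were upright and within about 2 mm of target, and the beaker had not moved. The hand-in returned no verdict.

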